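# Snap the topping box lid shut all round

### The arm

A 6-joint arm with a two-finger parallel gripper is mounted at the origin on the work surface. World frame = base frame: x ahead of the robot, y to its left, z up, the work surface at z = 0. Lengths are in mm, angles in rad, forces in N, time in s.
With the tool pointing down it reaches from about 275 to 1000 mm from the base axis. Payload 8.4 kg.
Tool frame: the origin (TCP) lies at the very end of the fingers, on their centre line; the grasp point (between the pads) lies 19 mm behind it (pinch_z is the distance from the TCP to the grasp point, in mm); z points along the fingers, x is the direction in which the jaws open and shut, and the axes are right-handed (so a half turn about z gives the same grasp; the last joint's range is limited). The gripper opens to 85 mm and grips with 20 to 120 N. Pads are 22 mm wide; open, the fingers measure 114 mm over their backs; the gripper's body (76 mm by 85 mm) begins 54 mm behind the grasp point. The pads swing forward as they close: fully open they stand 13 mm farther back than shut.
Start: joints at [1.125, 0.353, 1.633, -0, 1.155, -0.002], TCP at [268.358, 564.457, 231.281] pointing down, gripper open.
Joint ranges: [-2.63, 2.63], [-0.92, 2.1], [0.06, 2.66], [-1.3, 4.44], [0, 2.69], [-3.02, 3.02]. Speed limits (rad/s): [2.22, 2.22, 2.79, 3.14, 3.14, 3.14].

### API

Orientations are given as a 3x3 rotation matrix whose columns are the frame's x, y, z axes.
In Python, from cell import observe, read_camera, sign_off, pinch_z gives the robot as it stands.
- The arm moves only by the tool drive_tool, never from a script. Its argument "targets" is a list of rows, each a list of 3 entries, a list of its own where there are three numbers: the turn, a rotation vector about the tool's x, y, z in degrees, then the shift along the tool's x, y, z in m, then the gripper command: -1 is shut, 1 is fully open, values between are in proportion. In form: [[[wx, wy, wz], [x, y, z], grip], ...]. A call has 1 to 10 rows; each row is the pose to reach, as a shift and turn from the pose commanded when the call began, along the tool's axes at that moment; what a row does not reach only later rows make up. A row lasts 1/10 s, in which the tool goes at most 50 mm and 8.59 degrees, less where a joint would pass 70% of its speed; a pose out of reach is approached as far as the arm can. A call with a gripper value outside its range is refused whole. The fingers move at their own pace and stop on an object; "newtons" is the grip in N (left out, the last holds). Time passes only in rows, so rows that repeat a pose let the fingers close. It gives the time, the measured TCP pose, the force and the opening at its end, in the units of the state.
- observe(): the state, without advancing time (a new reading comes with each control period).
- read_camera(name): name is "scene" or "top"; returns a dict with "pixels" (400x640x3 uint8, red, green, blue), "K" (3x3 intrinsics, pixels), "k1" (the pictures are not rectified: a ray, as slopes to the right and down, at radius r is drawn at 1 + k1 r^2 times it, then the intrinsics apply), "world_from_camera" (4x4, takes a point from camera to world coordinates). Camera axes: x right, y up, looking along -z (the intrinsics and any distortion apply to the point x, -y, -z); pixel columns grow to the right and rows downward; lengths in mm; the calibration is good to about 2 mm. A picture is of the moment at which its call begins. There is no depth.
- sign_off(): hands the job in, once; it reports no verdict.
The state is a dict: "t": time; "joint_positions": joint angles; "qvel": joint speeds; "effort": joint torques, N m; "tcp_pos": TCP position; "tool_rot": TCP orientation; "contact_force": force on the tool from outside, world axes, zero at the start; "wrist_torque": the same for the moment, N m; "opening": opening from 0.0 (shut) to 1.0 (fully open).
Only numpy, scipy, OpenCV 4.12 (cv2) and the standard library are available. Lean on these libraries where they do the work, as an engineer would, in place of code of your own. Each camera call takes 0.05 s, during which the arm holds its last target.

### The job

One of the two food boxes on the shaved-ice counter has its lid on but the rim not snapped down: press down each of the four raised rim sections with your fingertips, one after another, until every one has clicked shut level with the lid. Do not grip, lift or push the box away from its place, and leave the closed box and everything else alone.

Things in the scene. Friction and masses are not known exactly. Their poses are not given: they have to be found in the camera images.
- tub: The box to close: pale blue food box, off-white snap lid 170 (its x) x 130 mm, 72 mm high, 0.5 to 0.95 kg, loose. Origin: centre of its underside, z up. Lid: fixed middle panel (106 x 68 mm) and corner blocks, tops 72 mm above the table; between the corners, one per side, four rim sections hinged to the panel's edges, at the start all slanting up, outer edge 11 to 15 mm above the panel.
- rim_px (a joint): Rim section on the +x end (short side) of the open box, 62 mm long, 32 mm from hinge to outer edge. Angle, rad: 0 = shut, level with the panel; positive = outer edge raised (starts 0.36 to 0.5, stop 0.7). Stiff hinge, stays where left above 0.3; pressed at its press point it resists with up to about 6 N near 0.3, then gives way and snaps shut below about 0.1; left in between it stays ajar. Once shut it stays shut.
- press_px (a point): Point on the top face of that section, at the middle of its length, 22 mm out from its hinge line (the hinge lies 53 mm from the box's centre along the box's +x, 72 mm high). Moves with the section; with the section shut it is 72 mm high, 75 mm from the box's centre along +x.
- rim_nx (a joint): Rim section on the -x end (short side) of the open box, 62 mm long, 32 mm from hinge to outer edge. Angle, rad: 0 = shut, level with the panel; positive = outer edge raised (starts 0.36 to 0.5, stop 0.7). Stiff hinge, stays where left above 0.3; pressed at its press point it resists with up to about 6 N near 0.3, then gives way and snaps shut below about 0.1; left in between it stays ajar. Once shut it stays shut.
- press_nx (a point): Point on the top face of that section, at the middle of its length, 22 mm out from its hinge line (the hinge lies 53 mm from the box's centre along the box's -x, 72 mm high). Moves with the section; with the section shut it is 72 mm high, 75 mm from the box's centre along -x.
- rim_py (a joint): Rim section on the +y side (long side) of the open box, 100 mm long, 32 mm from hinge to outer edge. Angle, rad: 0 = shut, level with the panel; positive = outer edge raised (starts 0.36 to 0.5, stop 0.7). Stiff hinge, stays where left above 0.3; pressed at its press point it resists with up to about 6 N near 0.3, then gives way and snaps shut below about 0.1; left in between it stays ajar. Once shut it stays shut.
- press_py (a point): Point on the top face of that section, at the middle of its length, 22 mm out from its hinge line (the hinge lies 34 mm from the box's centre along the box's +y, 72 mm high). Moves with the section; with the section shut it is 72 mm high, 56 mm from the box's centre along +y.
- rim_ny (a joint): Rim section on the -y side (long side) of the open box, 100 mm long, 32 mm from hinge to outer edge. Angle, rad: 0 = shut, level with the panel; positive = outer edge raised (starts 0.36 to 0.5, stop 0.7). Stiff hinge, stays where left above 0.3; pressed at its press point it resists with up to about 6 N near 0.3, then gives way and snaps shut below about 0.1; left in between it stays ajar. Once shut it stays shut.
- press_ny (a point): Point on the top face of that section, at the middle of its length, 22 mm out from its hinge line (the hinge lies 34 mm from the box's centre along the box's -y, 72 mm high). Moves with the section; with the section shut it is 72 mm high, 56 mm from the box's centre along -y.
- shut_tub: Same kind of box (170 x 130 x 72 mm) with its lid already shut all round; leave it alone. Origin: centre of its underside.
- spoon: Loose spoon 160 mm long lying on the table, along its x axis; leave alone. Origin: under its middle.
- jar: Loose small glass jar, 52 mm across, 78 mm high; leave alone. Origin: centre of its underside.
- syrup_a: Loose bottle of red syrup, 60 mm across, 140 mm high; leave alone. Origin: centre of its underside.
- syrup_b: Loose bottle of blue syrup, 60 mm across, 140 mm high; leave alone. Origin: centre of its underside.
- bowl: Loose white bowl, 110 mm across, 50 mm high; leave alone. Origin: centre of its underside.
- straw_cup: Loose paper cup with straws, 84 mm across, 200 mm high over the straws; leave alone. Origin: centre of its underside.
- mug: Loose steel cup without handle, 80 mm across, 85 mm high; leave alone. Origin: centre of its underside.
Things that resemble listed ones, but are neither listed nor needed, are in the scene too. What is shaped like the tub but red is not meant.

How it is judged (in metres and radians):
At the end, for the whole second after the job is handed in: All four rim sections of the open box are shut (each within 0.06 rad of level); the box stands upright (within 0.05 rad) and still, no more than 40 mm from where it started (value of joint each of rim_px, rim_nx, rim_py, rim_ny below 0.06 rad and angle between tub's own z axis and vertical below 0.05 rad and distance of tub from where it was at the start of the episode below 0.04 m and linear speed of tub below 0.02 m/s); the robot touches nothing.
It fails at once if the box being closed is lifted (height (world z) of tub above 0.012 m).
It fails at once if the box being closed is pushed or carried more than 40 mm from its place (distance of tub from where it was at the start of the episode above 0.04 m).
It fails at once if the box being closed is tipped (angle between tub's own z axis and vertical above 0.15 rad).
It fails at once if another thing is moved more than 25 mm or lifted (distance of any of shut_tub, spoon, jar, syrup_a, syrup_b, bowl, straw_cup, mug from where it was at the start of the episode above 0.025 m).
It also fails if it takes over 42 s, if anything falls off the work surface, if the arm or the gripper's body presses on something with over 40 N, if the wrist force passes 120 N, or if a joint passes its speed limit or range.

## Working session

There is one attempt and no reset: what is moved stays moved. The work goes in short steps, Python scripts to look and compute and a tool call to move; the robot and the scene stay as the last step left them, time stands still between calls to the robot, and variables do not carry over. Pictures are saved under pics/ and viewed, and the job is handed in when it is done.

Besides the shell and the picture viewer there is one more tool, called by a JSON object that holds its "op" and its "data". drive_tool: Moves the arm, as the interface text tells. Its arguments: {"type":"object","properties":{"targets":{"type":"array","items":{"type":"array"}},"newtons":{"type":"number"}},"required":["targets"]}

```bash
mkdir -p pics; ls; python3 - <<'E'
from cell import observe, read_camera, pinch_z
import cv2,pickle
o=observe();print(o,pinch_z)
for n in("scene","top"):
    c=read_camera(n);pickle.dump(c,open(n+"0.pkl","wb"))
    print(n,c["K"],c["k1"],c["world_from_camera"])
    cv2.imwrite(f"pics/{n}0.png",c["pixels"][:,:,::-1])
E
```

```text
pics
{'t': 0.0, 'joint_positions': array([ 1.12461539e+00,  3.53623156e-01,  1.63409091e+00, -1.46908414e-05,
        1.15520290e+00, -2.39529663e-03]), 'qvel': array([ 0.00098248,  0.00092794, -0.00078765,  0.00138453,  0.00026039,
        0.00091203]), 'effort': array([ 1.31099798e-03, -6.05240464e+01, -3.42079604e+01, -1.39061763e-04,
        9.13866417e-03,  1.09018313e-05]), 'tcp_pos': array([268.15830658, 564.05144973, 230.59578498]), 'tool_rot': array([[ 4.29355730e-01,  9.03135286e-01, -5.59347019e-04],
       [ 9.03134488e-01, -4.29356094e-01, -1.20046348e-03],
       [-1.32433998e-03,  1.02602903e-05, -9.99999123e-01]]), 'contact_force': array([0.29888652, 0.13068474, 0.58716116]), 'wrist_torque': array([-0.02981412,  0.01780132, -0.05150291]), 'opening': 0.9936140347430655} 18.700000000000003
scene [[449.40168527   0.         317.34117538]
 [  0.         449.40168527 198.68291186]
 [  0.           0.           1.        ]] -0.010895996865842071 [[-1.59382592e-01 -7.79151811e-01  6.06233986e-01  1.46972286e+03]
 [ 9.87183639e-01 -1.30827093e-01  9.13932943e-02  1.69145353e+02]
 [ 8.10257923e-03  6.13030772e-01  7.90017481e-01  1.28662035e+03]
 [ 0.00000000e+00  0.00000000e+00  0.00000000e+00  1.00000000e+00]]
top [[366.1141343    0.         321.08240683]
 [  0.         366.1141343  201.93942843]
 [  0.           0.           1.        ]] -0.028869927245852574 [[-1.47331311e-03  9.96241764e-01 -8.66035582e-02  4.24171438e+02]
 [-9.99920089e-01 -3.80292907e-04  1.26361055e-02  3.66363801e+01]
 [ 1.25556813e-02  8.66152545e-02  9.96162714e-01  1.29998149e+03]
 [ 0.00000000e+00  0.00000000e+00  0.00000000e+00  1.00000000e+00]]
```

View pics/scene0.png

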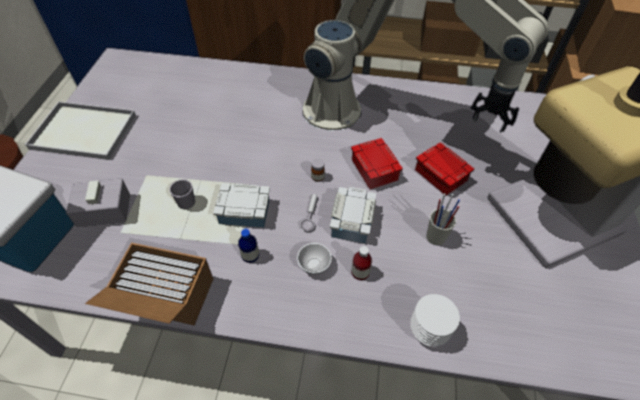

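View pics/top0.png

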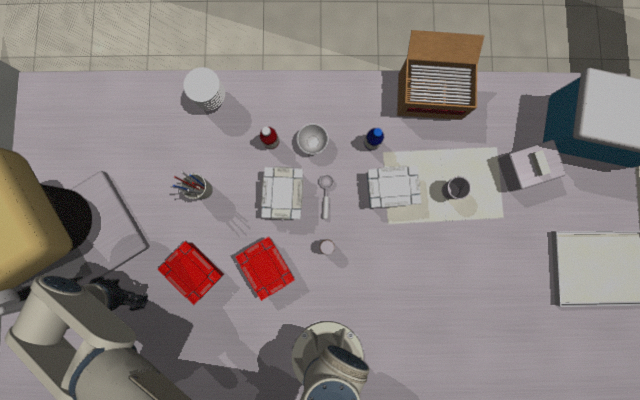

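Candidates: pale box A (scene 243,205 / top 394,187), pale box B (scene 354,212 / top 281,193), and two red boxes (not meant). Close crops follow.

```bash
python3 - <<'E'
import cv2,numpy as np
s=cv2.imread("pics/scene0.png");t=cv2.imread("pics/top0.png")
f=lambda im,x,y:cv2.resize(im[y:y+70,x:x+90],None,fx=4.4,fy=4.2,interpolation=cv2.INTER_CUBIC)
cv2.imwrite("pics/crop0.png",np.vstack([np.hstack([f(s,200,170),f(s,310,175)]),np.hstack([f(t,350,150),f(t,236,158)])]))
E
```

```text
(no output)
```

View pics/crop0.png

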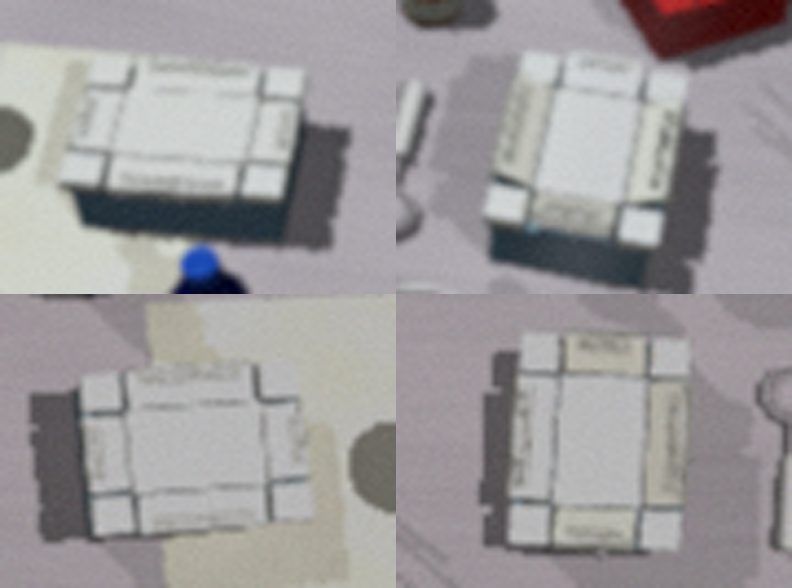

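Box B's rim sections are shaded differently from the corner blocks, with raised sides visible in the scene view; box A is flat. So B (top 281,193) is the open one. I'm enlarging it to read the corners.

```bash
python3 - <<'E'
import cv2,numpy as np
s=cv2.imread("pics/scene0.png");t=cv2.imread("pics/top0.png")
def f(im,x,y,w,h,k,n):
    c=cv2.resize(im[y:y+h,x:x+w],None,fx=k,fy=k,interpolation=cv2.INTER_CUBIC)
    for i in range(0,w,10):
        cv2.line(c,(i*k,0),(i*k,6),(0,0,255),1);cv2.putText(c,str(x+i),(i*k,18),0,.4,(0,0,255),1)
    for i in range(0,h,10):
        cv2.line(c,(0,i*k),(6,i*k),(0,0,255),1);cv2.putText(c,str(y+i),(8,i*k+4),0,.4,(0,0,255),1)
    cv2.imwrite(n,c)
f(s,325,180,60,60,10,"pics/cs.png");f(t,252,160,60,65,9,"pics/ct.png")
E
```

```text
(no output)
```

View pics/cs.png

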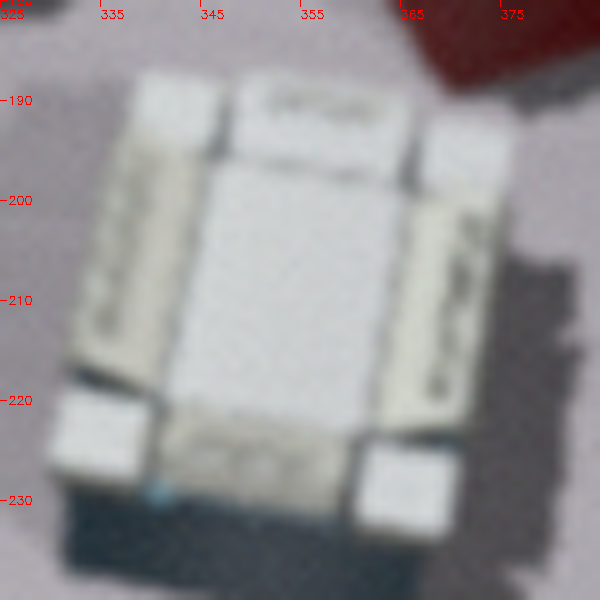

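View pics/ct.png

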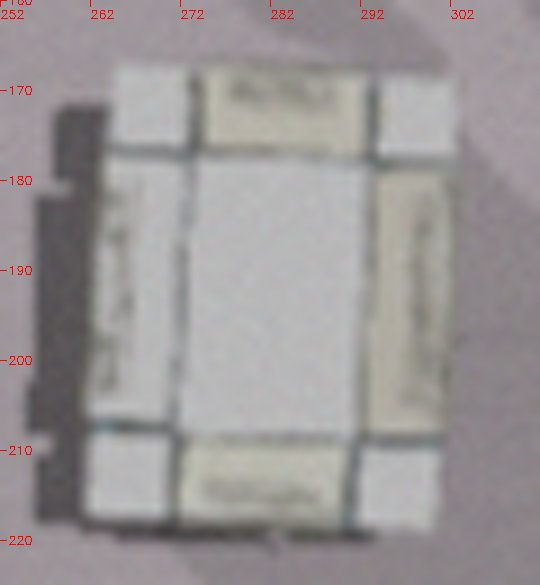

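```bash
cat >h.py <<'E'
import numpy as np,cv2,pickle
from scipy.optimize import least_squares
def proj(c,P):
    P=np.atleast_2d(P);W=np.linalg.inv(c["world_from_camera"])
    q=P@W[:3,:3].T+W[:3,3]; q=q*[1,-1,-1]
    return cv2.projectPoints(q,np.zeros(3),np.zeros(3),c["K"],np.array([c["k1"],0,0,0,0.]))[0][:,0]
def tri(cs,px):
    return least_squares(lambda P:np.concatenate([proj(c,P)[0]-p for c,p in zip(cs,px)]),[500,0,70],x_scale=100)
E
python3 - <<'E'
from h import *
S=pickle.load(open("scene0.pkl","rb"));T=pickle.load(open("top0.pkl","rb"))
s=np.array([[138,70],[516,112],[448,538],[48,470]])/10+[325,180]-.5
t=np.array([[437,530],[84,516],[114,64],[460,77]])/9+[252,160]-.5
for a,b in zip(s,t):
    r=tri([S,T],[a,b]);print(r.x.round(1),r.fun.round(2))
L=np.array([[-1,-1],[-1,1],[1,1],[1,-1]])*[85,65]
def f(p,h=None):
    c,d=np.cos(p[2]),np.sin(p[2]);q=L@np.array([[c,d],[-d,c]])+p[:2]
    q=np.c_[q,np.full(4,p[3])]
    return np.r_[(proj(S,q)-s).ravel(),(proj(T,q)-t).ravel()]
r=least_squares(f,[500,100,0,72],x_scale=[100,100,1,100]);print(r.x,np.degrees(r.x[2]));print(r.fun.reshape(-1,2).round(1))
E
```

```text
[475.4  92.   75.7] [-0.16 -0.   -0.15  0.02]
[480.2 222.4  84.9] [-0.41  0.02 -0.4   0.04]
[650.9 215.4  73.3] [-0.45  0.02 -0.47  0.05]
[645.9  84.6  73.6] [-0.31 -0.01 -0.32  0.04]
[ 5.63049387e+02  1.53679804e+02 -3.95444768e-02  7.70621878e+01] -2.2657316224792177
[[-0.1 -0.2]
 [-0.8  1.5]
 [-0.4 -0.7]
 [-0.  -0.7]
 [-0.2 -0. ]
 [ 0.1 -0. ]
 [-0.6 -0.1]
 [-0.6  0. ]]
```

```bash
cat >>h.py <<'E'
C=np.array([563.,153.7]);YAW=-0.0395
def press(n,z,out=0):
    v={'px':(75+out,0),'nx':(-75-out,0),'py':(0,56+out),'ny':(0,-56-out)}[n]
    c,s=np.cos(YAW),np.sin(YAW)
    return np.r_[C+[c*v[0]-s*v[1],s*v[0]+c*v[1]],z]
def plan(target,toolx_yaw=np.pi/2+YAW):
    from cell import observe
    from scipy.spatial.transform import Rotation as R
    o=observe();A=o["tool_rot"];c,s=np.cos(toolx_yaw),np.sin(toolx_yaw)
    G=np.array([[c,s,0],[s,-c,0],[0,0,-1.]])
    print("t",o["t"],"tcp",o["tcp_pos"].round(1),"F",o["contact_force"].round(1),"turn deg",np.degrees(R.from_matrix(A.T@G).as_rotvec()).round(2),"shift m",((A.T@(np.array(target)-o["tcp_pos"]))/1000).round(4))
E
python3 - <<'E'
from h import *
S=pickle.load(open("scene0.pkl","rb"));T=pickle.load(open("top0.pkl","rb"))
for n,a,b in [("red",(364,251),(266,130)),("bowl",(314,252),(312,132)),("straw",(445,215),(190,186)),("jar",(318,166),(327,245))]:
    r=tri([S,T],[a,b]);print(n,r.x.round())
plan(press('py',150))
E
```

```text
red [759. 202. 137.]
bowl [764.  53.  98.]
straw [578. 446. 127.]
jar [386.   4.  69.]
t 0.1 tcp [268.2 564.1 230.6] F [-0.1 -0.2 -0.4] turn deg [-2.000e-02  7.000e-02 -2.317e+01] shift m [-0.1924  0.4204  0.0809]
```

{"op": "drive_tool", "data": {"targets": [[[0,0,-4],[-0.02,0.042,0],-1],[[0,0,-8],[-0.058,0.126,0],-1],[[0,0,-16],[-0.096,0.21,0],-1],[[0,0,-23],[-0.135,0.294,0],-1],[[0,0,-23],[-0.17,0.37,0.02],-1],[[0,0,-23.2],[-0.192,0.42,0.06],-1],[[0,0,-23.2],[-0.192,0.42,0.08],-1],[[0,0,-23.2],[-0.192,0.42,0.08],-1],[[0,0,-23.2],[-0.192,0.42,0.08],-1],[[0,0,-23.2],[-0.192,0.42,0.08],-1]], "newtons": 30}}

```text
t: 1.1
tcp_pos: [566.3, 207.7, 149.6]
tool_rot: [[0.041, 0.999, -0.001], [0.999, -0.041, -0.001], [-0.001, -0.001, -1.0]]
contact_force: [0.2, 0.6, 0.0]
opening: -0.002
```

```bash
python3 - <<'E'
from h import *
from cell import read_camera,observe
plan(press('py',95)); print(observe()["opening"])
s=read_camera("scene")["pixels"][:,:,::-1][100:260,250:450];t=read_camera("top")["pixels"][:,:,::-1][120:280,200:400]
cv2.imwrite("pics/a1.png",cv2.resize(np.hstack([s,t]),None,fx=2,fy=2,interpolation=cv2.INTER_CUBIC))
E
```

```text
t 1.1 tcp [566.3 207.7 149.6] F [0.2 0.6 0. ] turn deg [-0.07  0.07 -0.06] shift m [ 0.002  -0.0011  0.0546]
-0.0023572735654973035
```

View pics/a1.png

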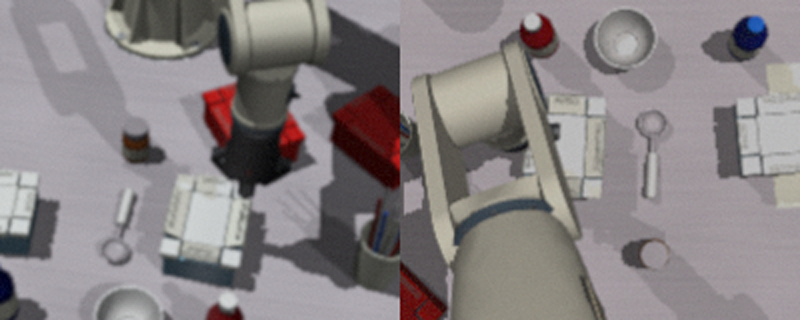

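The shut fingertips (left view ~245,188) stand over the +y rim section. Descending.

{"op": "drive_tool", "data": {"targets": [[[0,0,0],[0.002,-0.001,0.03],-1],[[0,0,0],[0.002,-0.001,0.055],-1],[[0,0,0],[0.002,-0.001,0.06],-1],[[0,0,0],[0.002,-0.001,0.063],-1],[[0,0,0],[0.002,-0.001,0.066],-1]]}}

```text
t: 1.7
tcp_pos: [564.8, 213.5, 86.3]
tool_rot: [[0.038, 0.999, 0.001], [0.999, -0.038, 0.001], [0.001, 0.001, -1.0]]
contact_force: [0.0, 0.3, 0.9]
opening: -0.0
```

{"op": "drive_tool", "data": {"targets": [[[0,0,0],[0,0,0.002],-1],[[0,0,0],[0,0,0.004],-1],[[0,0,0],[0,0,0.006],-1],[[0,0,0],[0,0,0.008],-1]]}}

```text
t: 2.1
tcp_pos: [565.2, 213.4, 78.2]
tool_rot: [[0.039, 0.999, 0.002], [0.999, -0.039, 0.001], [0.001, 0.002, -1.0]]
contact_force: [0.2, 2.7, 3.2]
opening: 0.004
```

{"op": "drive_tool", "data": {"targets": [[[0,0,0],[-0.001,0,0.002],-1],[[0,0,0],[-0.002,0,0.004],-1],[[0,0,0],[-0.003,0,0.006],-1],[[0,0,0],[-0.003,0,0.008],-1],[[0,0,0],[-0.003,0,0.008],-1]]}}

```text
t: 2.6
tcp_pos: [564.1, 209.9, 71.5]
tool_rot: [[0.039, 0.999, -0.0], [0.999, -0.039, 0.0], [0.0, -0.0, -1.0]]
contact_force: [-8.7, -0.3, 28.0]
opening: -0.002
```

{"op": "drive_tool", "data": {"targets": [[[0,0,0],[0,0,-0.02],-1],[[0,0,0],[0,0,-0.04],-1],[[0,0,0],[0,0,-0.04],-1],[[0,0,0],[0,0,-0.04],-1]]}}

```text
t: 3.0
tcp_pos: [564.1, 209.5, 109.1]
tool_rot: [[0.039, 0.999, 0.0], [0.999, -0.039, -0.0], [-0.0, 0.0, -1.0]]
contact_force: [0.5, -0.3, 1.4]
opening: -0.002
```

```bash
python3 - <<'E'
from h import *
from cell import read_camera,observe
plan(press('px',110)); 
s=read_camera("scene")["pixels"][:,:,::-1][175:245,310:400]
cv2.imwrite("pics/a2.png",cv2.resize(s,None,fx=8,fy=8,interpolation=cv2.INTER_CUBIC))
E
```

```text
t 3.0 tcp [564.1 209.5 109.1] F [ 0.5 -0.3  1.4] turn deg [0.01 0.01 0.03] shift m [-0.0558  0.0761 -0.0009]
```

View pics/a2.png

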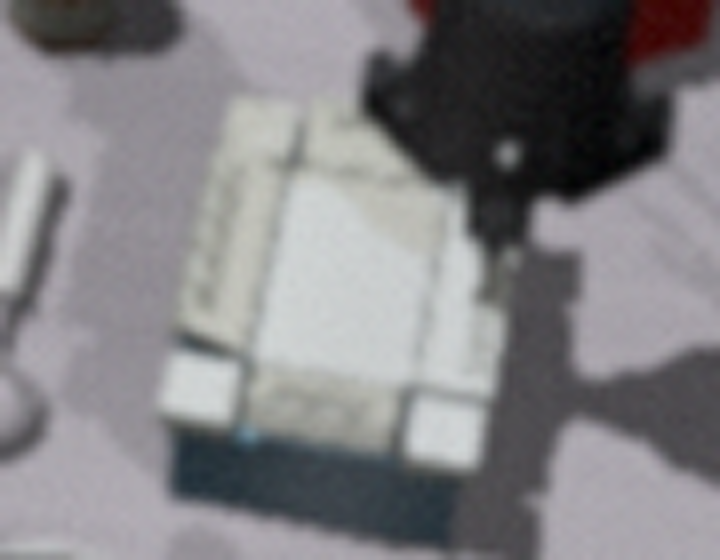

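The +y section is now white and flush with the corner block at (445,430), and the box has not moved. Next is +x.

{"op": "drive_tool", "data": {"targets": [[[0,0,0],[-0.028,0.038,0],-1],[[0,0,0],[-0.056,0.076,0],-1],[[0,0,0],[-0.056,0.076,0],-1],[[0,0,0],[-0.056,0.076,0],-1],[[0,0,0],[-0.056,0.076,0.018],-1],[[0,0,0],[-0.056,0.076,0.022],-1]]}}

```text
t: 3.65
tcp_pos: [635.6, 151.1, 85.0]
tool_rot: [[0.038, 0.999, -0.004], [0.999, -0.038, -0.001], [-0.001, -0.004, -1.0]]
contact_force: [0.5, -0.1, 1.3]
opening: 0.004
```

{"op": "drive_tool", "data": {"targets": [[[0,0,0],[0,0,0.002],-1],[[0,0,0],[0,0,0.004],-1],[[0,0,0],[0,0,0.006],-1],[[0,0,0],[0,0,0.008],-1]]}}

```text
t: 4.05
tcp_pos: [638.2, 151.3, 79.9]
tool_rot: [[0.039, 0.999, 0.001], [0.999, -0.039, 0.0], [0.001, 0.001, -1.0]]
contact_force: [-1.1, 0.2, 4.8]
opening: 0.001
```

{"op": "drive_tool", "data": {"targets": [[[0,0,0],[0,0,0.002],-1],[[0,0,0],[0,0,0.004],-1],[[0,0,0],[0,0,0.006],-1],[[0,0,0],[0,0,0.008],-1],[[0,0,0],[0,0,0.008],-1]]}}

```text
t: 4.55
tcp_pos: [637.9, 150.7, 71.9]
tool_rot: [[0.039, 0.999, -0.0], [0.999, -0.039, -0.0], [-0.0, -0.0, -1.0]]
contact_force: [-3.7, -1.1, 10.1]
opening: 0.002
```

{"op": "drive_tool", "data": {"targets": [[[0,0,0],[0,0,0.001],-1],[[0,0,0],[0,0,0.001],-1]]}}

```text
t: 4.75
tcp_pos: [638.0, 150.6, 71.8]
tool_rot: [[0.039, 0.999, -0.0], [0.999, -0.039, -0.0], [-0.0, -0.0, -1.0]]
contact_force: [-5.3, -1.3, 17.5]
opening: 0.002
```

{"op": "drive_tool", "data": {"targets": [[[0,0,0],[0,0,-0.02],-1],[[0,0,0],[0,0,-0.04],-1],[[0,0,0],[0,0,-0.04],-1],[[0,0,0],[0,0,-0.04],-1]]}}

```text
t: 5.15
tcp_pos: [637.9, 150.7, 110.0]
tool_rot: [[0.039, 0.999, 0.0], [0.999, -0.039, -0.0], [-0.0, 0.0, -1.0]]
contact_force: [0.3, 0.1, -0.4]
opening: 0.004
```

```bash
python3 - <<'E'
from h import *
from cell import read_camera,observe
plan(press('ny',110)); 
s=read_camera("scene")["pixels"][:,:,::-1][175:245,310:400]
cv2.imwrite("pics/a3.png",cv2.resize(s,None,fx=8,fy=8,interpolation=cv2.INTER_CUBIC))
E
```

```text
t 5.15 tcp [637.9 150.7 110. ] F [ 0.3  0.1 -0.4] turn deg [0.01 0.   0.03] shift m [-0.0559 -0.075   0.    ]
```

View pics/a3.png

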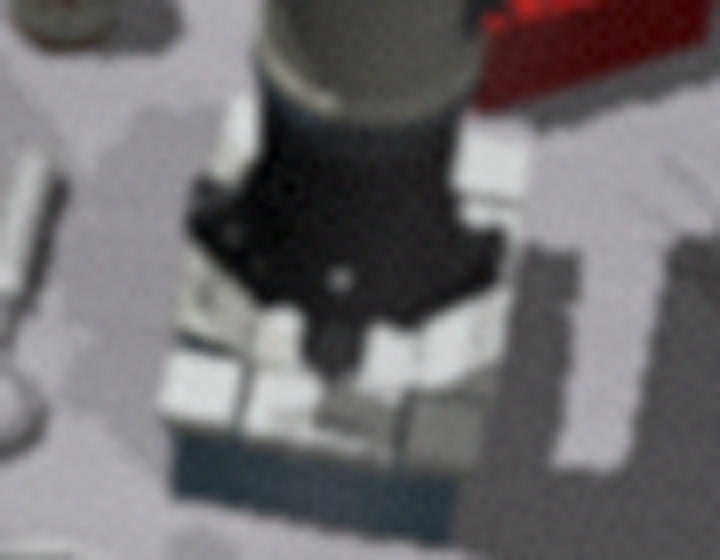

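The +x section (250–400, 415) is now as bright as the panel and flush; the box has not moved. Next is -y.

{"op": "drive_tool", "data": {"targets": [[[0,0,0],[-0.028,-0.037,0],-1],[[0,0,0],[-0.056,-0.075,0],-1],[[0,0,0],[-0.056,-0.075,0],-1],[[0,0,0],[-0.056,-0.075,0],-1],[[0,0,0],[-0.056,-0.075,0.018],-1],[[0,0,0],[-0.056,-0.075,0.023],-1]]}}

```text
t: 5.8
tcp_pos: [561.1, 98.1, 85.8]
tool_rot: [[0.039, 0.999, -0.001], [0.999, -0.039, -0.0], [-0.0, -0.001, -1.0]]
contact_force: [-0.7, -0.7, 0.3]
opening: -0.0
```

{"op": "drive_tool", "data": {"targets": [[[0,0,0],[0,0,0.002],-1],[[0,0,0],[0,0,0.004],-1],[[0,0,0],[0,0,0.006],-1],[[0,0,0],[0,0,0.008],-1]]}}

```text
t: 6.2
tcp_pos: [561.6, 97.8, 79.8]
tool_rot: [[0.039, 0.999, 0.001], [0.999, -0.039, -0.0], [-0.0, 0.001, -1.0]]
contact_force: [-0.6, -1.9, 7.2]
opening: 0.003
```

{"op": "drive_tool", "data": {"targets": [[[0,0,0],[0,0,0.002],-1],[[0,0,0],[0,0,0.004],-1],[[0,0,0],[0,0,0.006],-1],[[0,0,0],[0,0,0.008],-1],[[0,0,0],[0,0,0.008],-1]]}}

```text
t: 6.7
tcp_pos: [560.8, 97.9, 71.9]
tool_rot: [[0.039, 0.999, -0.0], [0.999, -0.039, 0.0], [0.0, -0.0, -1.0]]
contact_force: [-2.8, -1.3, 9.8]
opening: -0.005
```

{"op": "drive_tool", "data": {"targets": [[[0,0,0],[0,0,0.001],-1],[[0,0,0],[0,0,0.001],-1]]}}

```text
t: 6.9
tcp_pos: [560.8, 97.9, 71.7]
tool_rot: [[0.039, 0.999, -0.0], [0.999, -0.039, 0.0], [0.0, -0.0, -1.0]]
contact_force: [-5.8, -0.1, 20.0]
opening: 0.001
```

{"op": "drive_tool", "data": {"targets": [[[0,0,0],[0,0,-0.02],-1],[[0,0,0],[0,0,-0.04],-1],[[0,0,0],[0,0,-0.04],-1],[[0,0,0],[0,0,-0.04],-1]]}}

```text
t: 7.3
tcp_pos: [560.8, 97.9, 110.2]
tool_rot: [[0.039, 0.999, 0.0], [0.999, -0.039, 0.0], [0.0, 0.0, -1.0]]
contact_force: [-0.2, -0.3, -0.1]
opening: -0.002
```

```bash
python3 - <<'E'
from h import *
from cell import read_camera,observe
plan(press('nx',110)); 
s=read_camera("scene")["pixels"][:,:,::-1][175:245,310:400]
cv2.imwrite("pics/a4.png",cv2.resize(s,None,fx=8,fy=8,interpolation=cv2.INTER_CUBIC))
E
```

```text
t 7.3 tcp [560.8  97.9 110.2] F [-0.2 -0.3 -0.1] turn deg [ 0.02 -0.01  0.04] shift m [ 0.0559 -0.075   0.0002]
```

View pics/a4.png

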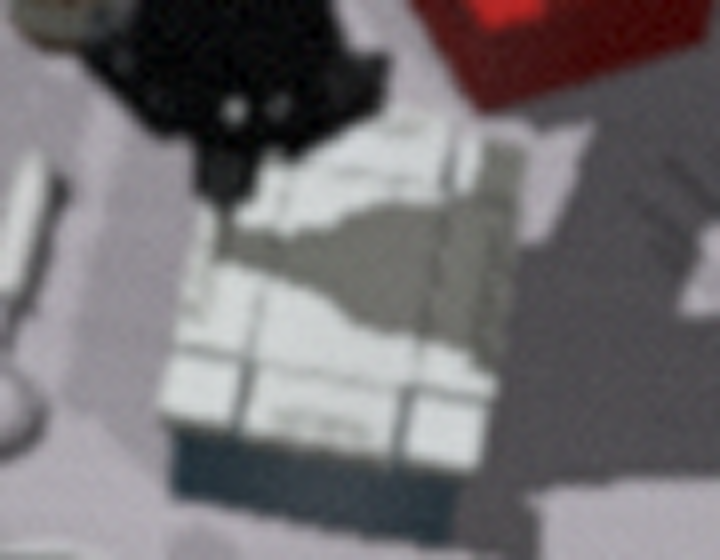

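The +x, +y and -y sections are all white and flush, and the box is in place. Last is -x.

{"op": "drive_tool", "data": {"targets": [[[0,0,0],[0.028,-0.037,0],-1],[[0,0,0],[0.056,-0.075,0],-1],[[0,0,0],[0.056,-0.075,0],-1],[[0,0,0],[0.056,-0.075,0],-1],[[0,0,0],[0.056,-0.075,0.018],-1],[[0,0,0],[0.056,-0.075,0.023],-1]]}}

```text
t: 7.95
tcp_pos: [488.0, 156.0, 85.8]
tool_rot: [[0.039, 0.999, -0.002], [0.999, -0.039, -0.001], [-0.001, -0.001, -1.0]]
contact_force: [-0.4, 0.1, 0.8]
opening: -0.001
```

{"op": "drive_tool", "data": {"targets": [[[0,0,0],[0,0,0.002],-1],[[0,0,0],[0,0,0.004],-1],[[0,0,0],[0,0,0.006],-1],[[0,0,0],[0,0,0.008],-1]]}}

```text
t: 8.35
tcp_pos: [488.2, 156.5, 79.6]
tool_rot: [[0.039, 0.999, 0.0], [0.999, -0.039, -0.0], [-0.0, 0.0, -1.0]]
contact_force: [-2.7, -1.0, 5.3]
opening: 0.002
```

{"op": "drive_tool", "data": {"targets": [[[0,0,0],[0,0,0.002],-1],[[0,0,0],[0,0,0.004],-1],[[0,0,0],[0,0,0.006],-1],[[0,0,0],[0,0,0.008],-1],[[0,0,0],[0,0,0.009],-1],[[0,0,0],[0,0,0.009],-1]]}}

```text
t: 8.95
tcp_pos: [488.4, 156.9, 71.7]
tool_rot: [[0.039, 0.999, 0.001], [0.999, -0.039, 0.0], [0.0, 0.001, -1.0]]
contact_force: [-6.3, -1.1, 21.0]
opening: -0.0
```

{"op": "drive_tool", "data": {"targets": [[[0,0,0],[0,0,-0.03],-1],[[0,0,0],[0,0,-0.08],-1],[[0,0,0],[0,0,-0.13],-1],[[0,0,0],[0.03,-0.01,-0.16],-1],[[0,0,0],[0.08,-0.04,-0.18],-1],[[0,0,0],[0.13,-0.06,-0.18],-1],[[0,0,0],[0.18,-0.08,-0.18],-1],[[0,0,0],[0.23,-0.1,-0.18],-1],[[0,0,0],[0.28,-0.12,-0.18],-1],[[0,0,0],[0.3,-0.13,-0.18],-1]]}}

```text
t: 9.95
tcp_pos: [368.9, 463.6, 250.2]
tool_rot: [[0.039, 0.999, 0.001], [0.999, -0.039, 0.0], [0.0, 0.0, -1.0]]
contact_force: [-0.0, 0.1, 0.5]
opening: -0.001
```

{"op": "drive_tool", "data": {"targets": [[[0,0,0],[0,0,0],-1],[[0,0,0],[0,0,0],-1],[[0,0,0],[0,0,0],-1]]}}

```text
t: 10.25
tcp_pos: [369.9, 460.8, 249.9]
tool_rot: [[0.039, 0.999, -0.0], [0.999, -0.039, -0.001], [-0.001, -0.0, -1.0]]
contact_force: [0.9, 0.1, 0.3]
opening: -0.002
```

```bash
python3 - <<'E'
from h import *
from cell import read_camera,observe
o=observe();print(o["tcp_pos"],o["contact_force"],o["t"])
S=read_camera("scene")["pixels"][:,:,::-1];T=read_camera("top")["pixels"][:,:,::-1]
s=S[175:245,310:400];t=T[158:228,236:326]
k=lambda a:cv2.resize(a,(396,308),interpolation=cv2.INTER_CUBIC)
cv2.imwrite("pics/a5.png",np.vstack([np.hstack([k(s),k(t)]),np.hstack([k(S[100:300,150:480]),k(T[90:290,150:480])])[:290]]))
E
```

```text
[369.93518413 460.75800542 249.91105859] [0.87535961 0.07377621 0.266862  ] 10.25
```

View pics/a5.png

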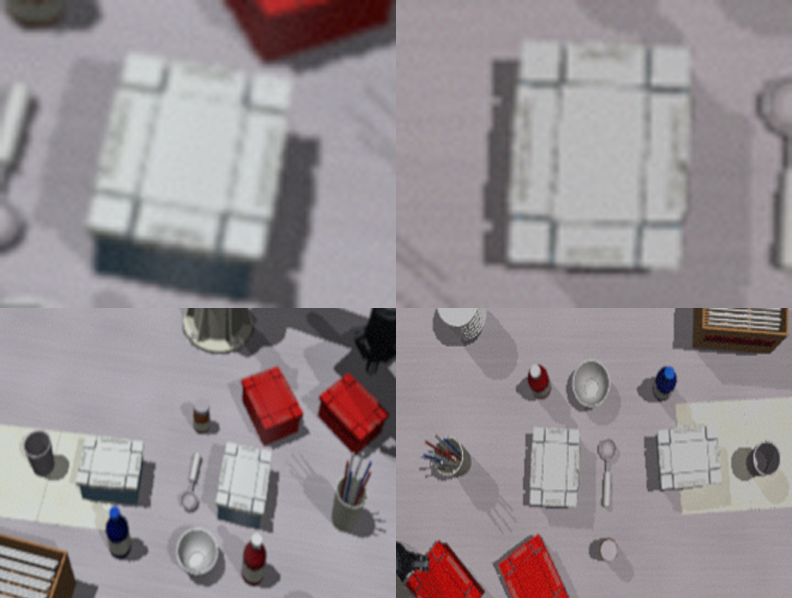

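All four sections are uniformly bright and flush in both views; the box and its neighbours are where they were, and the arm is clear. Handing in.

```bash
python3 -c "
from cell import sign_off
print(sign_off())"
```

```text
the job is handed in; nothing more can be done
None
```

I pressed all four rim sections of the open box shut with closed fingertips, in the order +y, +x, -y, -x, and handed the job in at about 10.4 s. No verdict was reported.

- **Finding the box:** triangulated from both cameras, its centre is at about (563, 154) mm with a yaw of about -2.3°. Three lid corners measured 73–76 mm high. The fourth (near, +y side) came out at 85 mm from a poor pixel reading, and I pressed on the fitted pose.
- **Pressing:** each press ended at a tip height of 71.5–71.9 mm with 17–28 N upward on the tool, so each section was down to level. The first press touched down about 3.5 mm too far out, and I corrected it on the way down.
- **Last checks:** in both final views all four sections look as bright as the panel and level with the corner blocks. The box and everything around it show no visible movement, and the arm is clear at 250 mm with about zero contact force. I judged the section angles from the pictures and tip heights, not by measuring them.

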